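Set an unmarked step selector by counting clicks, then lock it

TASK

The crimp preset box on the bench has a click-stop selector crank without any scale. Whatever it shows now, first turn the crank fully anticlockwise (seen from above) to its end stop, then turn it clockwise exactly four clicks, and with the crank resting there push the locking slide fully home towards the crank. Leave the spanner, the tape roll and the pot where they are.

Things in the scene. Friction and masses are not known exactly. Their poses are not given: they have to be found in the camera images.
- preset_box: grey control box fixed to the bench, 170 x 120 mm, aluminium face 45 mm above the bench. Origin: on the bench under the crank's vertical axis. Its +x points from the axis away from the locking slide; housing x -105 to +65 mm (flange -118 to +78), y +-60 mm; z up. Turned up to 0.45 rad either way.
- selector (a joint): crank angle, rad: 0 at the click position at the anticlockwise stop, growing clockwise (from above). 8 click positions 30 degrees apart (0 to 3.665), hard stops 0.05 rad beyond the first and last. The crank points 105 degrees anticlockwise of the box's +x at 0, 105 clockwise of it at the last. Starts at any click but the first. Half-way between clicks is a hump; past it it snaps to the next click.
- selector_peg (a point): middle of the black upright peg on the crank's end, the part to push sideways (3 to 6 N over a hump; it then snaps ahead of the pusher and stays): 12 mm diameter, 45 mm from the axis, free from 59 to 94 mm above the bench (this point at 77 mm). Below it the steel bar, 14 mm wide (top at 59 mm), runs to a 38 mm hub (top at 61 mm).
- lock_tab (a point): middle of the black block on the locking slide: 14 mm (box x) x 30 mm (box y), 50 to 76 mm above the bench (this point is at 63 mm), on the face plate 82 mm from the turning axis towards the box's -x when open. Push its outer face along the box's +x, towards the crank.
- lock (a joint): travel of the locking slide, m: 0 open (outer stop), 0.020 fully home (inner stop). About 2 N moves it; it stays where left. In the last 5 mm its nose enters a notch of the index wheel, possible only when the crank rests at a click; home, it holds the crank fast. Starts open, within 4 mm.
- spanner: combination spanner, 28 x 179 x 9 mm, lying on the bench beside the box; origin at the centre of its underside; leave alone
- tape_roll: black tape roll, 62 mm across, 19 mm high, lying flat beside the box; origin at the centre of its underside; leave alone
- grease_pot: white lidded pot, 73 mm across, 69 mm high, beyond the box; origin at the centre of its underside; leave alone
Things that resemble listed ones, but are neither listed nor needed, are in the scene too. There is more than one size of the preset_box; the job needs the larger.

How it is judged:
On the way, in this order (a step that is already met when the one before it is completed fails the run):
1. the crank is at its anticlockwise end stop (value of joint selector below 0.12 rad), for 0.1 s.
2. the crank rests at the fourth click from that stop, the slide still open (value of joint selector between 1.96 and 2.23 rad and value of joint lock below 0.012 m), for 0.2 s.
3. the locking slide is home (value of joint lock above 0.0175 m and value of joint selector between 1.96 and 2.23 rad), for 0.1 s.
At the end, for the whole second after the job is handed in: The crank rests at the fourth click from its anticlockwise stop (2.09 rad, within 0.13 rad) and the locking slide is home (at least 17.5 of its 20 mm); spanner, tape roll and pot lie within 30 mm of where they were (all of step 3 and distance of each of spanner, tape_roll, grease_pot from where it was at the start of the episode below 0.03 m); the robot touches nothing.
It fails at once if the slide is locked with the crank at another position than the fourth click (value of joint lock above 0.0165 m and (value of joint selector below 1.83 rad or value of joint selector above 2.36 rad)).
It fails at once if the spanner, the tape roll or the pot is moved (distance of any of spanner, tape_roll, grease_pot from where it was at the start of the episode above 0.03 m).
It also fails if it takes over 58 s, if anything falls off the work surface, if the arm or the gripper's body presses on something with over 40 N, if the wrist force passes 120 N, or if a joint passes its speed limit or range.

ROBOT

A 6-joint arm with a two-finger parallel gripper is mounted at the origin on a cart in front of the work surface, level with it; the furniture and walls round the work are solid. World frame = base frame: x ahead of the robot, y to its left, z up, the work surface at z = 0. Lengths are in m, angles in rad, forces in N, time in s.
With the tool pointing down it reaches from about 0.35 to 0.775 m from the base axis. Payload 7.3 kg.
Tool frame: the origin (TCP) lies on the centre line of the jaws, within the pads' length; the fingertips stand 14 mm ahead of it and the grasp point (between the pads) lies 5 mm behind it; z points along the fingers, y is the direction in which the jaws open and shut (so a half turn about z gives the same grasp; the last joint's range is limited). The gripper opens to 92 mm and grips with 3 to 60 N. Pads are 19 mm wide; open, the fingers measure 130 mm over their backs; the gripper's body (75 mm by 190 mm) begins 47 mm behind the grasp point.
Start: joints at [-1.474, 0.342, 1.524, -0, 1.275, -0.146], TCP at [0.126, -0.51, 0.241] pointing down, gripper open.
Joint ranges: [-2.53, 2.53], [-0.77, 2.02], [0.04, 2.7], [-1, 4.14], [0.28, 2.66], [-3.11, 3.11]. Speed limits (rad/s): [2.57, 2.57, 3.14, 3.14, 3.14, 3.14].

INTERFACE

Orientations are given as [roll, pitch, yaw] about the fixed x, y, z axes, in that order (R = Rz(yaw) Ry(pitch) Rx(roll)).
In Python, from cell import telemetry, cams, robot gives the robot as it stands.
- The arm moves only by the tool servo_tool, never from a script. Its argument "targets" is text: rows parted by semicolons, each of 4 numbers parted by spaces: the shift along the tool's x, y, z in mm, then the turn about the tool's z in rad. In form: x y z yaw; .... A call has 1 to 20 rows; each row shifts and turns the pose as measured when the row begins, along the tool's axes as they then stand; what a row does not reach is not made up. A row lasts 1/8 s, in which the tool goes at most 62.5 mm and 10.7 degrees, less where a joint would pass 70% of its speed; a pose out of reach is approached as far as the arm can. A call with a gripper value outside its range is refused whole. "hand" is the opening, from 0 (shut) to 1 (fully open), set as the call begins (left out, the last holds). The fingers move at their own pace and stop on an object; "squeeze" is the grip in N (left out, the last holds). Time passes only in rows, so rows that do not move let the fingers close. It gives the time, the measured TCP pose, the force and the opening at its end, in the units of the state.
- telemetry.observe(): the state, without advancing time (a new reading comes with each control period).
- cams.read_camera(name): name is "scene" or "top" or "wrist"; returns a dict with "color" (420x560x3 uint8, red, green, blue), "K" (3x3 intrinsics, pixels), "k1" (the pictures are not rectified: a ray, as slopes to the right and down, at radius r is drawn at 1 + k1 r^2 times it, then the intrinsics apply), "R" (3x3) and "t" (3): a world point X has camera coordinates R X + t. Camera axes: x right, y down, z forward; pixel columns grow to the right and rows downward; lengths in m; the calibration is good to about 2 mm. A picture is of the moment at which its call begins. There is no depth.
- robot.hand_in(): hands the job in, once; it reports no verdict.
Trained networks look in a picture, given as the dict that the camera call returned (one of the last four; its "shot" number tells which), for a name from the list of things; names that differ only in an ending like _2 or _b are one class to them, and where a whole thing is asked for, a point or a joint stands for the part that bears it (a point fixed in the world has none). Each returns a list of dicts, best first, with "score" (0 to 1); they miss things now and then, are a little off and sometimes report something else, mostly with a low value. They report only what shows in the picture. A call takes as long as a camera call. They do not tell look-alikes from the thing itself.
- cams.cut_out(picture, query): "region" (420x560 bool, what is visible of it) and "extent" ([centre column, centre row, width, height] in pixels, round what is visible of it).
The state is a dict: "time": time; "qpos": joint angles; "qvel": joint speeds; "joint_efforts": joint torques, N m; "tool_pos": TCP position; "tool_rot": TCP orientation; "contact_force": force on the tool from outside, world axes, zero at the start; "torque": the same for the moment, N m; "opening": finger opening in m.
Only numpy, scipy, OpenCV 4.12 (cv2) and the standard library are available. Lean on these libraries where they do the work, as an engineer would, in place of code of your own. Each camera call takes 0.05 s, during which the arm holds its last target.

## Working session

There is one attempt and no reset: what is moved stays moved. The work goes in short steps, Python scripts to look and compute and a tool call to move; the robot and the scene stay as the last step left them, time stands still between calls to the robot, and variables do not carry over. Pictures are saved under pics/ and viewed, and the job is handed in when it is done.

Besides the shell and the picture viewer there is one more tool, called by a JSON object that holds its "method" and its "body". servo_tool: Moves the arm, as the interface text tells. Its arguments: {"type":"object","properties":{"targets":{"type":"string"},"hand":{"type":"number"},"squeeze":{"type":"number"}},"required":["targets"]}

```bash
ls; mkdir -p pics; python3 - <<'E'
from cell import telemetry, cams, robot
import cv2
print(telemetry.observe())
for n in ["scene","top"]:
    p=cams.read_camera(n)
    cv2.imwrite(f"pics/{n}0.png",p["color"][:,:,::-1])
    print(n,p["K"],p["k1"],p["R"],p["t"])
    for q in ["preset_box","selector_peg","lock_tab","spanner","tape_roll","grease_pot"]:
        for d in cams.cut_out(p,q): print(q,d["score"],d["extent"])
E
```

```text
pics
{'time': 0.0, 'qpos': array([-1.47399387e+00,  3.42702384e-01,  1.52506795e+00, -4.83945050e-05,
        1.27538469e+00, -1.45964018e-01]), 'qvel': array([-4.73868884e-04, -1.23141546e-03,  1.00603698e-03,  1.64397127e-03,
        3.27959884e-04,  8.36172881e-05]), 'joint_efforts': array([ 2.16293702e-03, -4.31240094e+01, -2.44220173e+01,  7.19896797e-02,
        5.60198107e-02, -1.26323630e-04]), 'tool_pos': array([ 0.12619049, -0.50918881,  0.24003773]), 'tool_rot': array([-3.14004016e+00, -1.81457060e-04,  2.42780459e-01]), 'contact_force': array([ 0.01576248, -0.60069752,  0.09040559]), 'torque': array([ 0.00717877, -0.00696504, -0.00792951]), 'opening': 0.09192565263945411}
scene [[529.42387544   0.         285.14485675]
 [  0.         529.42387544 214.73987897]
 [  0.           0.           1.        ]] -0.17916671542720536 [[-0.66370453 -0.74762877 -0.02339894]
 [-0.37735564  0.36167781 -0.8525209 ]
 [ 0.64583203 -0.55699226 -0.52216914]] [0.63502239 0.1594441  0.9543041 ]
preset_box 0.96 [320.2, 226.8, 81.5, 75.8]
preset_box 0.83 [181.1, 280.0, 58.0, 60.6]
selector_peg 0
[... 351 characters left out ...]
 30.4, 40.4]
top [[509.56749835   0.         272.46601955]
 [  0.         509.56749835 209.23781612]
 [  0.           0.           1.        ]] 0.011369206872096617 [[-0.01235475 -0.99990371  0.0063189 ]
 [-0.98430083  0.01104876 -0.17615276]
 [ 0.17606599 -0.00839602 -0.98434256]] [0.34135486 0.57976845 0.91547971]
preset_box 0.73 [150.2, 201.1, 59.4, 75.9]
preset_box 0.57 [311.1, 228.6, 83.9, 108.3]
selector_peg 0.57 [312.0, 204.4, 26.6, 38.8]
selector_peg 0.47 [141.1, 192.4, 27.5, 15.1]
lock_tab 0.79 [301.9, 254.5, 20.6, 17.4]
lock_tab 0.39 [375.3, 251.3, 35.4, 31.3]
spanner 0.6 [248.5, 210.1, 28.3, 85.4]
tape_roll 0.64 [375.8, 251.9, 32.5, 30.5]
grease_pot 0.68 [296.7, 131.7, 41.6, 42.7]
```

```bash
python3 - <<'E'
import cv2
a=cv2.imread("pics/top0.png"); b=cv2.imread("pics/scene0.png")
cv2.imwrite("pics/top0c.png",cv2.resize(a[100:300,100:400],None,fx=2.6,fy=2.6,interpolation=cv2.INTER_CUBIC))
cv2.imwrite("pics/top0d.png",cv2.resize(a[165:290,255:365],None,fx=4.8,fy=4.8,interpolation=cv2.INTER_CUBIC))
cv2.imwrite("pics/scene0c.png",cv2.resize(b[150:330,130:400],None,fx=2.9,fy=2.9,interpolation=cv2.INTER_CUBIC))
E
```

```text
(no output)
```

View pics/top0c.png

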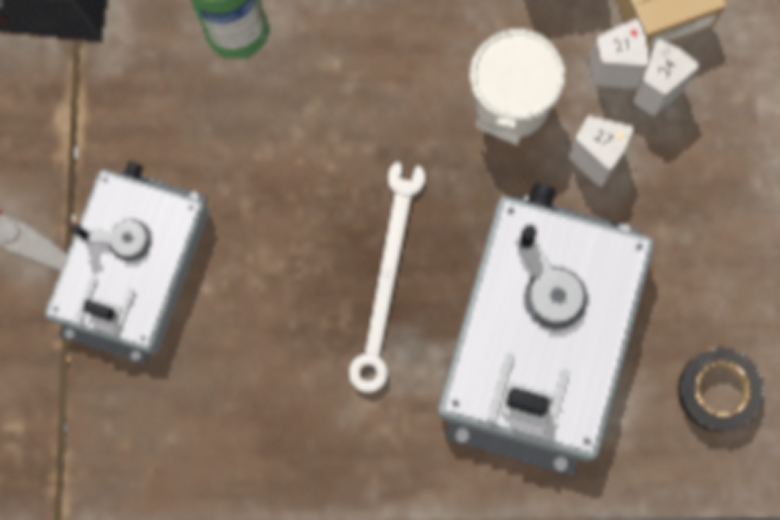

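View pics/top0d.png

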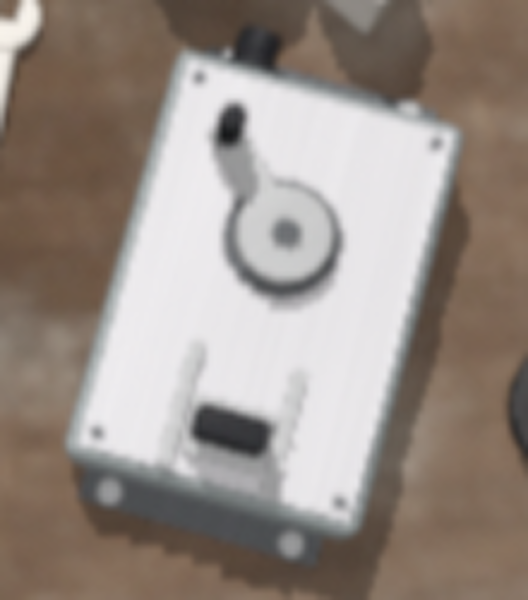

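View pics/scene0c.png

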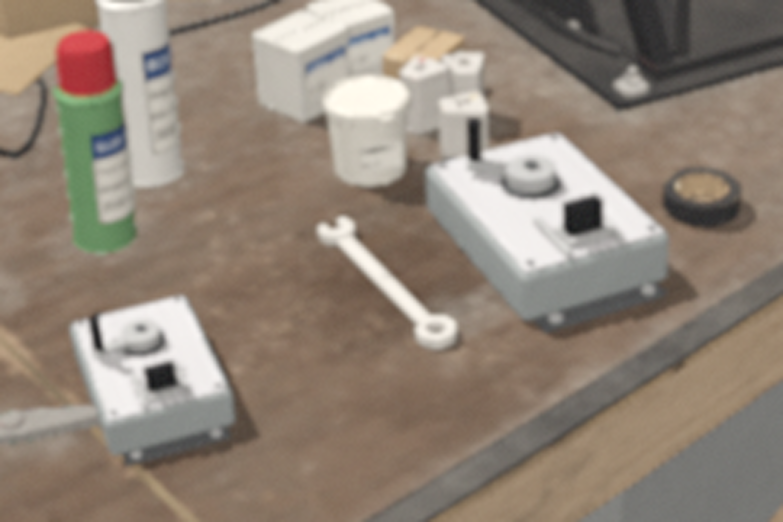

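The top view shows two boxes, one at about (311,228) and a smaller one at (150,201). The larger one, on the right, is mine. Its crank peg is at about (303.5,190), the hub at (314.6,214) and the tab at (303,254). The spanner lies to its left, the tape roll to its right and the pot beyond it.

```bash
cat > h.py <<'E'
import numpy as np, cv2
def ray(p,uv,z):
    K=np.array(p["K"]);R=np.array(p["R"]);t=np.array(p["t"])
    x=(np.array(uv,float)-[K[0,2],K[1,2]])/[K[0,0],K[1,1]]
    s=x.copy()
    for _ in range(20): s=x/(1+p["k1"]*(s@s))
    d=R.T@np.array([s[0],s[1],1]); c=-R.T@t
    return c+d*(z-c[2])/d[2]
def proj(p,X):
    c=np.array(p["R"])@np.array(X,float)+np.array(p["t"]); s=c[:2]/c[2]
    s=s*(1+p["k1"]*(s@s)); return np.array([p["K"][0][0]*s[0]+p["K"][0][2],p["K"][1][1]*s[1]+p["K"][1][2]])
E
python3 - <<'E'
from cell import telemetry, cams, robot
from h import *
T=cams.read_camera("top"); S=cams.read_camera("scene")
o=np.array([255,165])
g=lambda n,p,uv,z:print(n,ray(p,uv,z).round(4))
f=lambda u,v:o+np.array([u,v])/4.8
g("hub",T,f(286,233),.061)
sc=[ray(T,f(*q),.045) for q in [(198,77),(436,144),(97,432),(340,503)]]
print(np.array(sc).round(4)); print("sizes",[np.linalg.norm(sc[a]-sc[b]).round(4) for a,b in [(0,1),(2,3),(0,2),(1,3)]])
d=(sc[0]-sc[2]+sc[1]-sc[3]); th=np.arctan2(d[1],d[0]); print("yaw",th)
m=np.mean(sc,0); print("axis from screws",m+0.02*np.array([np.cos(th),np.sin(th),0]))
g("pegtop",T,f(234,112),.094)
g("tab top",T,f(232,422),.076)
s=lambda u,v:np.array([130,150])+np.array([u,v])/2.9
g("hub S",S,s(531,166),.061); g("pegtop S",S,s(473,121),.094); g("tabtop S",S,s(584,203),.076)
print(ray(T,[T["K"][0][2],T["K"][1][2]],0))
E
```

```text
hub [0.5728 0.2558 0.061 ]
[[0.6394 0.288  0.045 ]
 [0.6109 0.1935 0.045 ]
 [0.4975 0.3304 0.045 ]
 [0.4687 0.2362 0.045 ]]
sizes [np.float64(0.0987), np.float64(0.0984), np.float64(0.1481), np.float64(0.1484)]
yaw -0.2913603716423827
axis from screws [0.57326265 0.25626296 0.045     ]
pegtop [0.614  0.2774 0.094 ]
tab top [0.4979 0.2796 0.076 ]
hub S [0.5739 0.2567 0.061 ]
pegtop S [0.6112 0.2809 0.094 ]
tabtop S [0.4936 0.2829 0.076 ]
[0.59276536 0.33406356 0.        ]
```

```bash
cat >> h.py <<'E'
A=np.array([.5732,.2562]); TH=-0.2913
def peg(sel):  # world xy and radial angle
    ph=TH+np.radians(105)-sel; return A+.045*np.array([np.cos(ph),np.sin(ph)]),ph
def box(x,y): return A+np.array([np.cos(TH)*x-np.sin(TH)*y,np.sin(TH)*x+np.cos(TH)*y])
def rel(pos,yaw,xy,z,yaw2):  # total shift in tool axes mm, turn
    d=np.array(xy)-pos[:2]; c,s=np.cos(yaw),np.sin(yaw)
    return np.round([1e3*(c*d[0]+s*d[1]),1e3*(s*d[0]-c*d[1]),1e3*(pos[2]-z),yaw-yaw2],3)
def now(xy,z,yaw2):
    from cell import telemetry
    s=telemetry.observe(); r=s["tool_rot"]
    print("t",s["time"],"pos",s["tool_pos"].round(4),"rot",r.round(3),"F",s["contact_force"].round(1),"open",round(s["opening"],4))
    print("need",rel(s["tool_pos"],r[2],xy,z,yaw2))
E
python3 - <<'E'
from h import *
for n in range(8): print(n,peg(n*np.pi/6))
E
```

```text
0 (array([0.57452734, 0.30118042]), np.float64(1.541295714594046))
1 (array([0.59683972, 0.29449052]), np.float64(1.0176969389957473))
2 (array([0.61281785, 0.2775407 ]), np.float64(0.4940981633974484))
3 (array([0.61818042, 0.25487266]), np.float64(-0.02950061220085054))
4 (array([0.61149052, 0.23256028]), np.float64(-0.5530993877991492))
5 (array([0.5945407 , 0.21658215]), np.float64(-1.0766981633974484))
6 (array([0.57187266, 0.21121958]), np.float64(-1.600296938995747))
7 (array([0.54956028, 0.21790948]), np.float64(-2.123895714594046))
```

{"method": "servo_tool", "body": {"targets": "50 -11 0 0;50 -11 0 0;50 -11 0 0;50 -11 0 0;50 -11 0 0;50 -11 0 0;50 -11 0 0;0 0 0 0", "hand": 0.28}}

```text
time: 1.8
tool_pos: [0.4571, -0.3474, 0.2406]
tool_rot: [3.139, -0.001, 0.239]
contact_force: [-0.2, 0.3, -0.7]
opening: 0.0261
```

```bash
python3 - <<'E'
from h import *
xy,ph=peg(np.pi/3); now(xy,.16,ph)
E
```

```text
t 1.8 pos [ 0.4571 -0.3474  0.2406] rot [ 3.139e+00 -1.000e-03  2.390e-01] F [-0.2  0.3 -0.7] open 0.0261
need [ 2.99385e+02 -5.70257e+02  8.05830e+01 -2.55000e-01]
```

{"method": "servo_tool", "body": {"targets": "25 -47.5 0 0;25 -47.5 0 0;25 -47.5 0 0;25 -47.5 0 0;25 -47.5 0 0;25 -47.5 0 0;25 -47.5 0 0;25 -47.5 0 0;25 -47.5 0 0;25 -47.5 0 0;25 -47.5 0 0;25 -47.5 0 0;0 0 0 -0.13;0 0 0 -0.125;0 0 0 0"}}

```text
time: 3.68
tool_pos: [0.6185, 0.2825, 0.236]
tool_rot: [3.134, 0.005, 0.487]
contact_force: [-0.0, 0.1, 0.6]
opening: 0.0258
```

```bash
python3 - <<'E'
from h import *
from cell import cams
xy,ph=peg(np.pi/3); now(xy,.125,ph)
p=cams.read_camera("wrist"); cv2.imwrite("pics/w1.png",p["color"][:,:,::-1])
p=cams.read_camera("top"); cv2.imwrite("pics/t1.png",p["color"][:,:,::-1])
E
```

```text
t 3.675 pos [0.6185 0.2825 0.236 ] rot [3.134 0.005 0.487] F [-0.   0.1  0.6] open 0.0258
need [-7.39300e+00  1.72100e+00  1.11022e+02 -7.00000e-03]
```

View pics/w1.png

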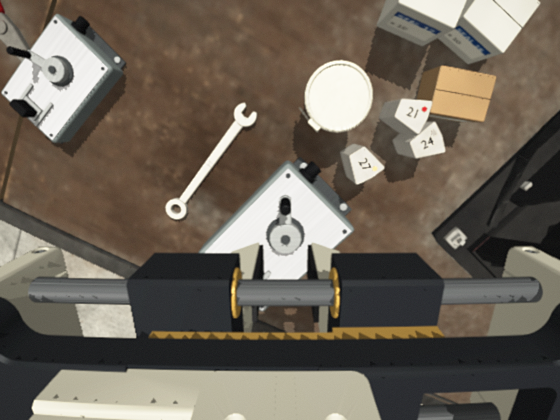

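View pics/t1.png

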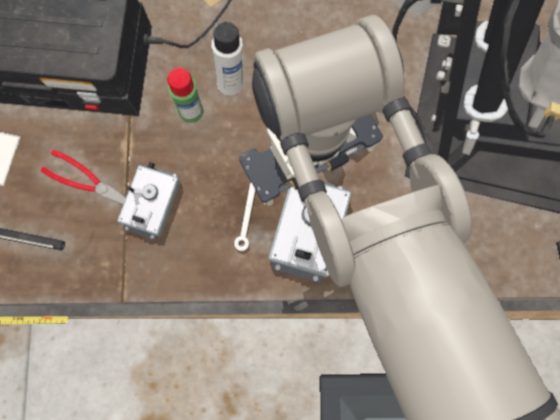

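The wrist view shows the larger box's crank pointing straight up-image (peg 285,207, hub 286,240), so it sits at click 2. I'll cross-check the positions, then descend.

```bash
python3 - <<'E'
from h import *
from cell import cams
p=cams.read_camera("wrist")
print(ray(p,[286,240],.061),ray(p,[286,201],.094))
xy,ph=peg(np.pi/3); print(proj(p,[*A,.061]),proj(p,[*xy,.094]),proj(p,[*box(-82,0)*0+box(-.082,0),.076]))
E
```

```text
[0.57329094 0.25650074 0.061     ] [0.62241322 0.28287722 0.094     ]
[286.19016996 240.17429692] [286.22703428 211.41616648] [237.80313487 290.87049772]
```

{"method": "servo_tool", "body": {"targets": "-4 1 37 0;-3 1 37 0;0 0 37 -0.007;0 0 0 0"}}

```text
time: 4.32
tool_pos: [0.6145, 0.2744, 0.1248]
tool_rot: [3.133, 0.001, 0.484]
contact_force: [-0.9, 0.4, -0.2]
opening: 0.0258
```

```bash
python3 - <<'E'
from h import *
from cell import cams
xy,ph=peg(np.pi/3); now(xy,.081,ph)
p=cams.read_camera("wrist"); cv2.imwrite("pics/w2.png",p["color"][:,:,::-1])
E
```

```text
t 4.325 pos [0.6145 0.2744 0.1248] rot [3.133e+00 1.000e-03 4.840e-01] F [-0.9  0.4 -0.2] open 0.0258
need [-1.7000e-02 -3.5900e+00  4.3782e+01 -1.1000e-02]
```

View pics/w2.png

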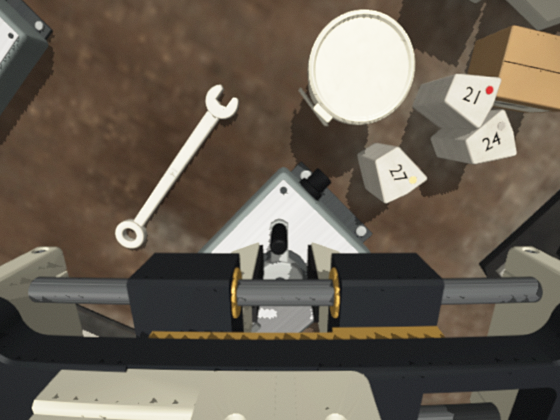

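The peg is at about (279,238), slightly left of the jaw middle (286). That matches the computed −3.6 mm in y, so I'll shift and descend.

{"method": "servo_tool", "body": {"targets": "0 -3.6 0 -0.01;0 0 0 0;0 0 15 0;0 0 15 0;0 0 13 0;0 0 0 0"}}

```text
time: 5.12
tool_pos: [0.6167, 0.2787, 0.0861]
tool_rot: [3.131, -0.011, 0.493]
contact_force: [0.0, 0.2, 0.4]
opening: 0.0254
```

```bash
python3 - <<'E'
from h import *
xy,ph=peg(np.pi/3); now(xy,.081,ph)
c=np.radians
# arc rows for 6 deg steps ccw / cw
for s in (6,-6):
    a,pa=peg(1);b,pb=peg(1-c(s)); print(s,rel(np.array([*a,0]),pa,b,0,pb))
xy,ph=peg(-0.05); now(xy,.081,ph)
E
```

```text
t 5.125 pos [0.6167 0.2787 0.0861] rot [ 3.131 -0.011  0.493] F [0.  0.2 0.4] open 0.0254
need [-4.019e+00 -8.270e-01  5.119e+00 -1.000e-03]
6 [-0.247 -4.704  0.    -0.105]
-6 [-0.247  4.704  0.     0.105]
t 5.125 pos [0.6167 0.2787 0.0861] rot [ 3.131 -0.011  0.493] F [0.  0.2 0.4] open 0.0254
need [-28.529 -40.853   5.119  -1.098]
```

{"method": "servo_tool", "body": {"targets": "-4 -1 4 0;-0.3 -4.7 0 -0.105;-0.3 -4.7 0 -0.105;-0.3 -4.7 0 -0.105;-0.3 -4.7 0 -0.105;-0.3 -4.7 0 -0.105;0 0 0 0"}}

```text
time: 6.0
tool_pos: [0.5973, 0.293, 0.0822]
tool_rot: [3.122, -0.006, 1.033]
contact_force: [-0.4, -0.5, 0.1]
opening: 0.0259
```

```bash
python3 - <<'E'
from h import *
from cell import cams
xy,ph=peg(np.pi/6); now(xy,.082,ph)
xy,ph=peg(0); now(xy,.082,ph)
p=cams.read_camera("wrist"); cv2.imwrite("pics/w3.png",p["color"][:,:,::-1])
E
```

```text
t 6.0 pos [0.5973 0.293  0.0822] rot [ 3.122 -0.006  1.033] F [-0.4 -0.5  0.1] open 0.0259
need [ 1.033 -1.185  0.235  0.015]
t 6.0 pos [0.5973 0.293  0.0822] rot [ 3.122 -0.006  1.033] F [-0.4 -0.5  0.1] open 0.0259
need [ -4.647 -23.776   0.235  -0.508]
```

View pics/w3.png

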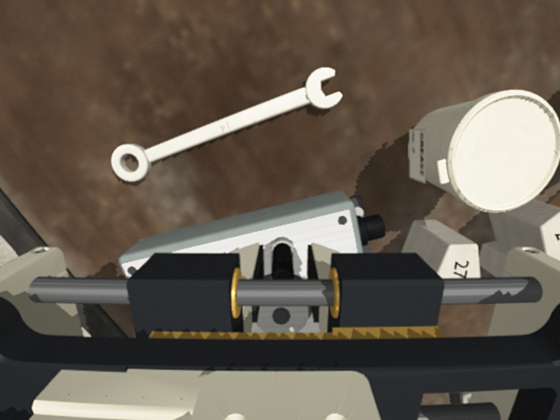

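The peg is centred between the fingers (about 283,262), so it is at click 1. On to the stop.

{"method": "servo_tool", "body": {"targets": "0.5 -5 0 -0.105;-0.3 -4.7 0 -0.105;-0.3 -4.7 0 -0.105;-0.3 -4.7 0 -0.105;-0.3 -4.7 0 -0.105;0 -3 0 -0.03;0 -2 0 0;0 0 0 0;0 0 0 0"}}

```text
time: 7.18
tool_pos: [0.573, 0.2988, 0.0827]
tool_rot: [3.115, 0.004, 1.584]
contact_force: [0.3, 0.4, 0.3]
opening: 0.026
```

```bash
python3 - <<'E'
from h import *
from cell import cams
xy,ph=peg(0); now(xy,.082,ph)
p=cams.read_camera("wrist"); cv2.imwrite("pics/w4.png",p["color"][:,:,::-1])
E
```

```text
t 7.175 pos [0.573  0.2988 0.0827] rot [3.115 0.004 1.584] F [0.3 0.4 0.3] open 0.026
need [2.355 1.568 0.697 0.043]
```

View pics/w4.png

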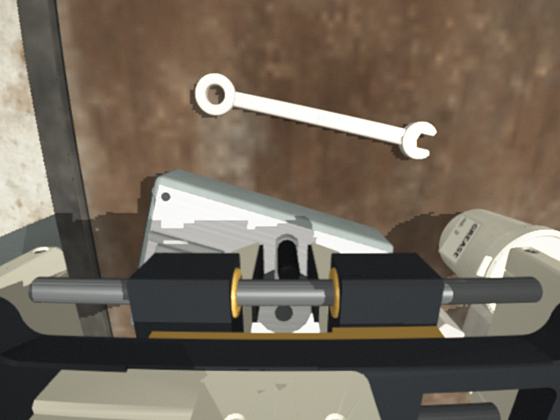

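At click 0 by geometry: peg at (288,262) and the bar pointing slightly right of the tool axis. I'll confirm the hard stop by force.

{"method": "servo_tool", "body": {"targets": "0 -3 0 0;0 -3 0 0;0 -2 0 0"}}

```text
time: 7.6
tool_pos: [0.5659, 0.2988, 0.0826]
tool_rot: [3.112, 0.004, 1.583]
contact_force: [4.4, 1.0, -2.6]
opening: 0.0258
```

{"method": "servo_tool", "body": {"targets": "0 -2 0 0;0 -2 0 0"}}

```text
time: 7.85
tool_pos: [0.565, 0.2989, 0.0827]
tool_rot: [3.104, 0.002, 1.583]
contact_force: [12.2, 0.4, -7.2]
opening: 0.0256
```

{"method": "servo_tool", "body": {"targets": "0 -2 0 0;0 -2 0 0"}}

```text
time: 8.1
tool_pos: [0.5651, 0.2989, 0.0825]
tool_rot: [3.095, 0.001, 1.582]
contact_force: [9.9, 1.1, -5.8]
opening: 0.026
```

Hard stop confirmed: 12 N and no travel, against 3–6 N for a hump. Now clockwise.

{"method": "servo_tool", "body": {"targets": "2 9 0 0.04;-0.3 4.7 0 0.105;-0.3 4.7 0 0.105;-0.3 4.7 0 0.105;-0.3 4.7 0 0.105;-0.3 4.7 0 0.105;-0.3 4.7 0 0.105;-0.3 4.7 0 0.105;-0.3 4.7 0 0.105;-0.3 4.7 0 0.105;-0.3 4.7 0 0.105;0 0 0 0"}}

```text
time: 9.6
tool_pos: [0.6017, 0.2796, 0.0829]
tool_rot: [3.133, -0.023, 0.458]
contact_force: [0.5, -0.2, 0.4]
opening: 0.0258
```

```bash
python3 - <<'E'
from h import *
from cell import cams
for n in (2,3,4):
    xy,ph=peg(n*np.pi/6); now(xy,.082,ph)
p=cams.read_camera("wrist"); cv2.imwrite("pics/w5.png",p["color"][:,:,::-1])
E
```

```text
t 9.6 pos [0.6017 0.2796 0.0829] rot [ 3.133 -0.023  0.458] F [ 0.5 -0.2  0.4] open 0.0258
need [ 9.004  6.774  0.889 -0.036]
t 9.6 pos [0.6017 0.2796 0.0829] rot [ 3.133 -0.023  0.458] F [ 0.5 -0.2  0.4] open 0.0258
need [ 3.786 29.476  0.889  0.488]
t 9.6 pos [0.6017 0.2796 0.0829] rot [ 3.133 -0.023  0.458] F [ 0.5 -0.2  0.4] open 0.0258
need [-12.083  46.528   0.889   1.011]
```

View pics/w5.png

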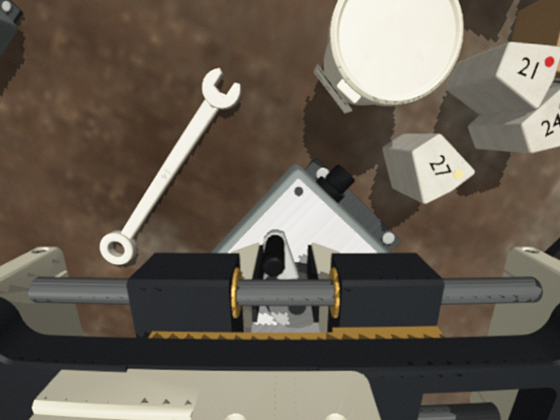

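The peg is against the left finger (273,255), not yet over the hump, and the tool has drifted 9 mm inwards radially. I'll correct that and continue.

{"method": "servo_tool", "body": {"targets": "9 1 0 0;0 3 0 0;0 3 0 -0.03;0 0 0 0"}}

```text
time: 10.15
tool_pos: [0.6132, 0.2774, 0.083]
tool_rot: [3.132, -0.022, 0.495]
contact_force: [0.2, 0.1, 0.1]
opening: 0.0254
```

```bash
python3 - <<'E'
from h import *
from cell import cams
for n in (2,3,4):
    xy,ph=peg(n*np.pi/6); now(xy,.082,ph)
p=cams.read_camera("wrist"); cv2.imwrite("pics/w6.png",p["color"][:,:,::-1])
E
```

```text
t 10.15 pos [0.6132 0.2774 0.083 ] rot [ 3.132 -0.022  0.495] F [0.2 0.1 0.1] open 0.0254
need [-2.870e-01 -3.530e-01  1.006e+00  1.000e-03]
t 10.15 pos [0.6132 0.2774 0.083 ] rot [ 3.132 -0.022  0.495] F [0.2 0.1 0.1] open 0.0254
need [-6.347 22.139  1.006  0.525]
t 10.15 pos [0.6132 0.2774 0.083 ] rot [ 3.132 -0.022  0.495] F [0.2 0.1 0.1] open 0.0254
need [-22.841  38.587   1.006   1.049]
```

View pics/w6.png

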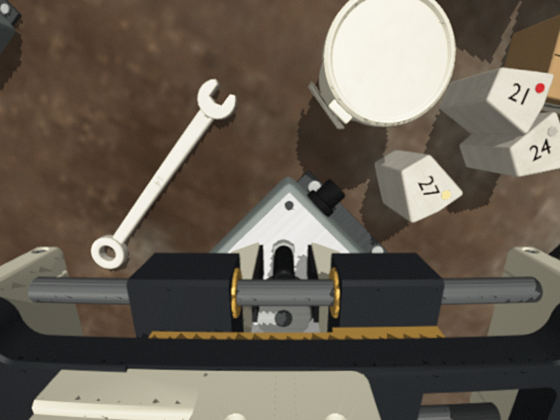

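Peg centred (284,262) at click 2, which is two clicks from the stop. Next is click 3.

{"method": "servo_tool", "body": {"targets": "0 4.7 0 0.105;0 4.7 0 0.105;0 4.7 0 0.105;0 4.7 0 0.105;0 4.7 0 0.105;0 0 0 0"}}

```text
time: 10.95
tool_pos: [0.6176, 0.2563, 0.0829]
tool_rot: [-3.137, -0.02, -0.045]
contact_force: [0.4, 1.0, -0.4]
opening: 0.0258
```

```bash
python3 - <<'E'
from h import *
from cell import cams
for n in (3,4):
    xy,ph=peg(n*np.pi/6); now(xy,.082,ph)
p=cams.read_camera("wrist"); cv2.imwrite("pics/w7.png",p["color"][:,:,::-1])
E
```

```text
t 10.95 pos [0.6176 0.2563 0.0829] rot [-3.137 -0.02  -0.045] F [ 0.4  1.  -0.4] open 0.0258
need [ 0.631  1.426  0.906 -0.015]
t 10.95 pos [0.6176 0.2563 0.0829] rot [-3.137 -0.02  -0.045] F [ 0.4  1.  -0.4] open 0.0258
need [-5.052 24.016  0.906  0.508]
```

View pics/w7.png

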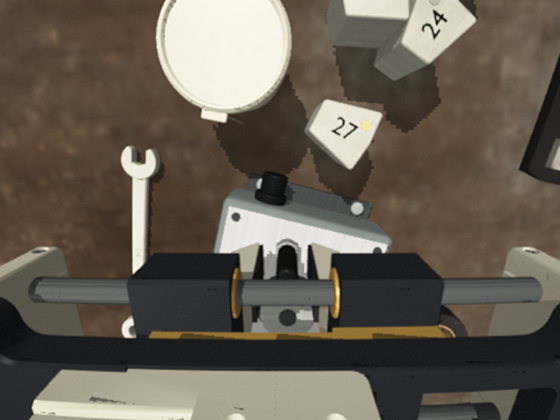

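Peg centred (288,262) at click 3. The last click comes next.

{"method": "servo_tool", "body": {"targets": "0.5 5.5 0 0.09;0 4.7 0 0.105;0 4.7 0 0.105;0 4.7 0 0.105;0 4.7 0 0.105;0 0 0 0;0 0 0 0"}}

```text
time: 11.88
tool_pos: [0.6121, 0.2362, 0.083]
tool_rot: [-3.124, -0.015, -0.551]
contact_force: [0.5, 0.0, 0.1]
opening: 0.0255
```

```bash
python3 - <<'E'
from h import *
from cell import cams
for n in (4,):
    xy,ph=peg(n*np.pi/6); now(xy,.082,ph)
p=cams.read_camera("wrist"); cv2.imwrite("pics/w8.png",p["color"][:,:,::-1])
E
```

```text
t 11.875 pos [0.6121 0.2362 0.083 ] rot [-3.124 -0.015 -0.551] F [0.5 0.  0.1] open 0.0255
need [1.410e+00 3.435e+00 9.620e-01 3.000e-03]
```

View pics/w8.png

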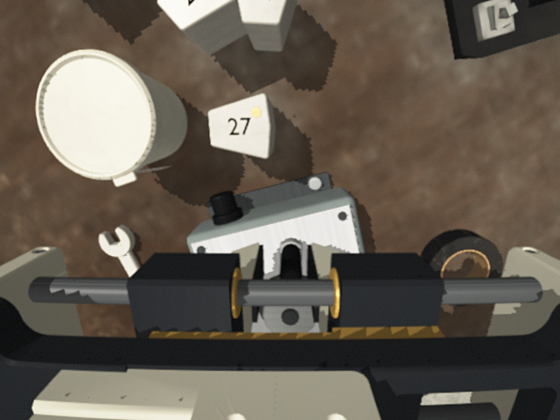

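The peg sits right of centre (291,262), as expected at click 4 with the tool 3.4 mm short. I'll lift clear and check with a wider view.

{"method": "servo_tool", "body": {"targets": "0 3.4 0 0;0 0 0 0;0 0 -25 0;0 0 -30 0;-20 0 -40 0;-30 0 -30 -0.1;-30 0 -20 -0.1;-30 0 0 -0.06;0 0 0 0"}}

```text
time: 13.05
tool_pos: [0.5065, 0.2822, 0.2307]
tool_rot: [-3.127, -0.018, -0.278]
contact_force: [-0.5, 0.0, -0.7]
opening: 0.0255
```

```bash
python3 - <<'E'
from h import *
from cell import cams
xy=box(-.089-.0095-.012,0); now(xy,.12,TH)
p=cams.read_camera("wrist"); cv2.imwrite("pics/w9.png",p["color"][:,:,::-1])
for n in (3,4,5):print(n,proj(p,[*peg(n*np.pi/6)[0],.094]),proj(p,[*peg(n*np.pi/6)[0],.06]))
print(proj(p,[*A,.061]),proj(p,[*box(-.082,0),.076]))
p=cams.read_camera("top"); cv2.imwrite("pics/t9.png",p["color"][:,:,::-1])
p=cams.read_camera("scene"); cv2.imwrite("pics/s9.png",cv2.resize(p["color"][140:300,200:400,::-1],None,fx=3,fy=3))
E
```

```text
t 13.05 pos [0.5065 0.2822 0.2307] rot [-3.127 -0.018 -0.278] F [-0.5  0.  -0.7] open 0.0255
need [-3.91650e+01  5.24000e+00  1.10715e+02  1.30000e-02]
3 [283.4691137   84.95158059] [284.13691036  90.24191225]
4 [309.28658523  85.2985594 ] [307.07981882  90.55100788]
5 [331.02168171  99.23364057] [326.43507868 102.90120912]
[294.72705639 134.29165096] [293.30873272 213.63646847]
```

View pics/w9.png

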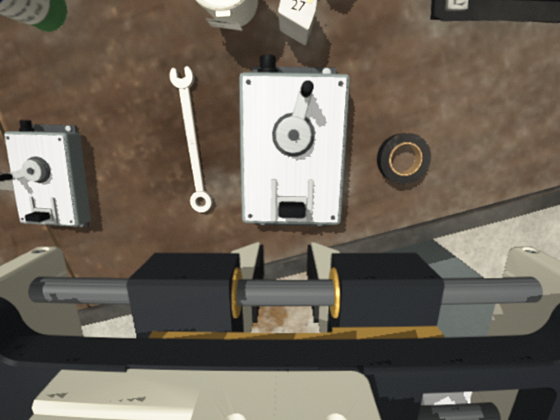

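View pics/s9.png

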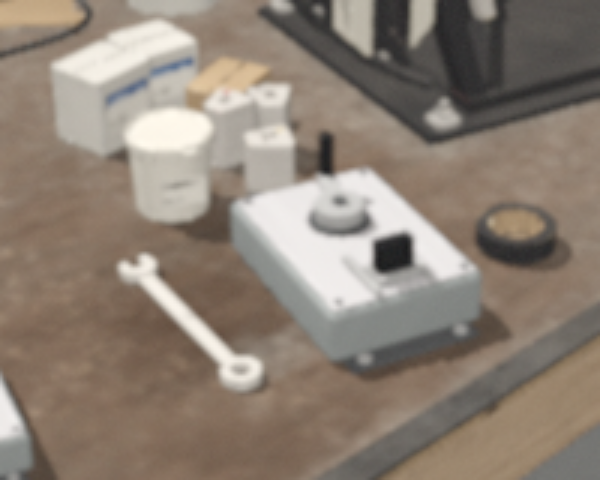

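The peg at (307,88) matches the click-4 prediction (309,85). Clicks 3 and 5 would be at (283,85) and (331,99). The tab, at (291,210), is still open. Now I'll close the fingers and get behind the tab.

{"method": "servo_tool", "body": {"targets": "-20 3 0 0.013;-20 2 0 0;0 0 40 0;0 0 40 0;0 0 30 0;0 0 0 0", "hand": 0}}

```text
time: 13.95
tool_pos: [0.4764, 0.2859, 0.1143]
tool_rot: [-3.128, -0.019, -0.304]
contact_force: [-0.3, 0.3, 0.4]
opening: 0.0004
```

```bash
python3 - <<'E'
from h import *
from cell import cams
xy=box(-.089-.0095-.012,0); now(xy,.074,TH)
p=cams.read_camera("wrist"); cv2.imwrite("pics/w10.png",p["color"][:,:,::-1])
p=cams.read_camera("scene"); cv2.imwrite("pics/s10.png",cv2.resize(p["color"][140:300,200:400,::-1],None,fx=3,fy=3))
E
```

```text
t 13.95 pos [0.4764 0.2859 0.1143] rot [-3.128 -0.019 -0.304] F [-0.3  0.3  0.4] open 0.0004
need [-9.2480e+00  7.9100e-01  4.0294e+01 -1.3000e-02]
```

View pics/w10.png

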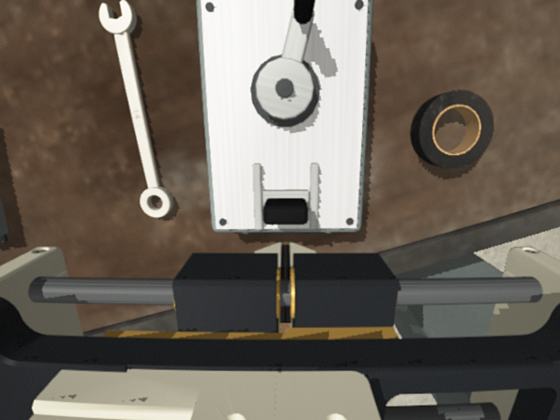

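View pics/s10.png

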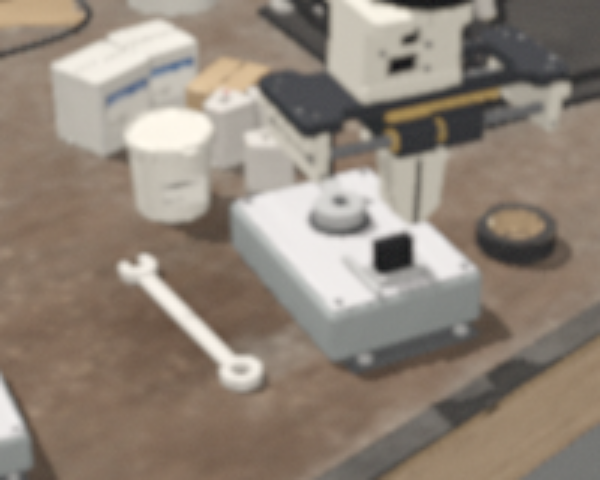

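```bash
python3 - <<'E'
from h import *
from cell import cams
p=cams.read_camera("scene")
f=lambda X:(proj(p,X)-[200,140])*3
print(f([.4764,.2859,.1003]),f([*box(-.082,0),.076]),f([*box(-.0985-.012,0),.06]), f([.4764,.2859,.135]))
E
```

```text
[410.52267474 220.5480343 ] [396.33129423 237.70954161] [416.49790722 277.93556116] [411.96580538 175.05425825]
```

Projections agree with the picture (fingertips about 410,220 in the crop), and in the wrist view the tab (285,211) is in line with the tool. Descending behind it.

{"method": "servo_tool", "body": {"targets": "-9 0.8 0 -0.013;-1 0 0 0;0 0 15 0;0 0 13 0;0 0 10 0;0 0 0 0"}}

```text
time: 14.85
tool_pos: [0.47, 0.2904, 0.0794]
tool_rot: [-3.121, -0.028, -0.29]
contact_force: [-0.3, -0.6, -0.3]
opening: 0.0006
```

```bash
python3 - <<'E'
from h import *
from cell import cams
xy=box(-.089-.0095,0); now(xy,.074,TH)
p=cams.read_camera("scene"); cv2.imwrite("pics/s11.png",cv2.resize(p["color"][190:260,290:380,::-1],None,fx=7,fy=7))
E
```

```text
t 14.85 pos [0.47   0.2904 0.0794] rot [-3.121 -0.028 -0.29 ] F [-0.3 -0.6 -0.3] open 0.0006
need [1.0181e+01 3.1460e+00 5.3900e+00 1.0000e-03]
```

View pics/s11.png

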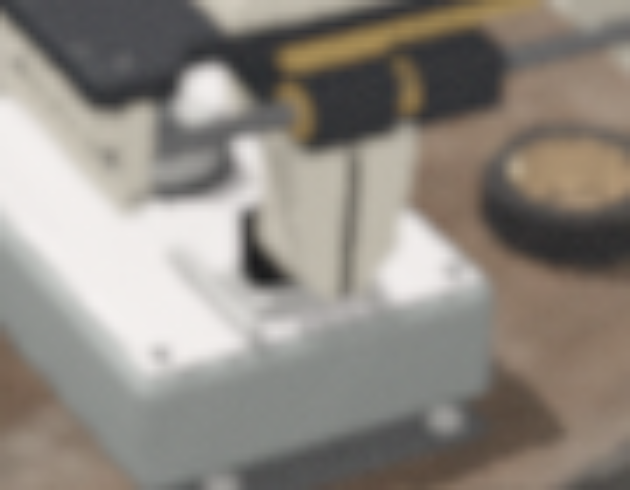

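{"method": "servo_tool", "body": {"targets": "0 3 4 0;5 0 1 0;4 0 0 0;4 0 0 0;4 0 0 0;0 0 0 0"}}

```text
time: 15.65
tool_pos: [0.4872, 0.2825, 0.0755]
tool_rot: [-3.119, -0.029, -0.29]
contact_force: [0.5, 0.8, 0.2]
opening: 0.0003
```

{"method": "servo_tool", "body": {"targets": "4 0 0 0;4 0 0 0;3 0 0 0"}}

```text
time: 16.02
tool_pos: [0.4965, 0.2796, 0.0756]
tool_rot: [-3.12, -0.025, -0.29]
contact_force: [-10.0, 6.0, 6.3]
opening: 0.0004
```

```bash
python3 - <<'E'
from h import *
xy=box(-.069-.0095,0); now(xy,.074,TH)
E
```

```text
t 16.025 pos [0.4965 0.2796 0.0756] rot [-3.12  -0.025 -0.29 ] F [-10.    6.    6.3] open 0.0004
need [1.700e+00 4.070e-01 1.554e+00 1.000e-03]
```

{"method": "servo_tool", "body": {"targets": "3 0 0 0;3 0 0 0;3 0 0 0"}}

```text
time: 16.4
tool_pos: [0.4966, 0.2796, 0.0758]
tool_rot: [-3.124, -0.007, -0.29]
contact_force: [-12.3, 5.1, 5.7]
opening: 0.0003
```

{"method": "servo_tool", "body": {"targets": "4 0 0 0;4 0 0 0;4 0 0 0"}}

```text
time: 16.77
tool_pos: [0.4968, 0.2796, 0.076]
tool_rot: [-3.128, 0.015, -0.29]
contact_force: [-15.4, 6.6, 8.2]
opening: 0.0005
```

```bash
python3 - <<'E'
from h import *
from cell import cams
xy=box(-.069-.0095,0); now(xy,.074,TH)
p=cams.read_camera("scene"); cv2.imwrite("pics/s12.png",cv2.resize(p["color"][190:260,290:380,::-1],None,fx=7,fy=7))
E
```

```text
t 16.775 pos [0.4968 0.2796 0.076 ] rot [-3.128  0.015 -0.29 ] F [-15.4   6.6   8.2] open 0.0005
need [1.348e+00 4.700e-01 1.961e+00 1.000e-03]
```

View pics/s12.png

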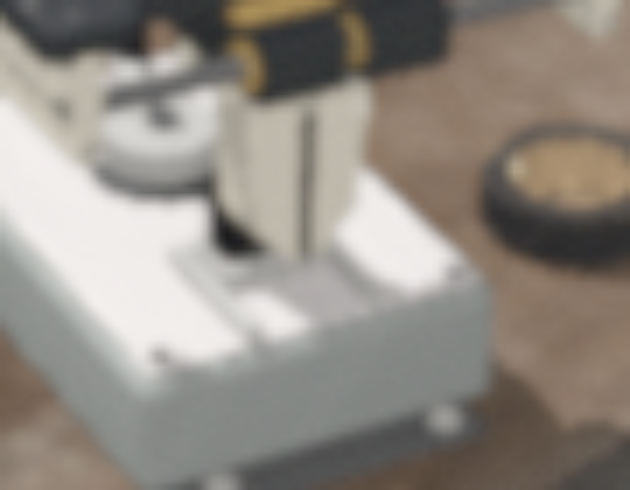

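The slide stopped hard within 1.5 mm of the computed home position. I'll back off, lift and measure the tab.

{"method": "servo_tool", "body": {"targets": "-10 0 0 0;-12 0 0 0;0 0 -35 0;0 0 -40 0;0 0 -40 0;0 0 -40 0;0 0 0 0"}}

```text
time: 17.7
tool_pos: [0.4767, 0.2833, 0.2366]
tool_rot: [-3.127, 0.01, -0.29]
contact_force: [0.1, -0.3, -0.4]
opening: 0.0005
```

```bash
python3 - <<'E'
from h import *
from cell import cams
xy=box(-.0985-.012,0); now(xy,.12,TH)
p=cams.read_camera("wrist"); cv2.imwrite("pics/w13.png",p["color"][:,:,::-1])
cv2.imwrite("pics/w13c.png",cv2.resize(p["color"][50:250,180:400,::-1],None,fx=3,fy=3))
print(proj(p,[*peg(4*np.pi/6)[0],.094]),proj(p,[*A,.061]))
for l in (0,.015,.0175,.02): print(l,proj(p,[*box(-.082+l,0),.076]),proj(p,[*box(-.082+l-.007,0),.076]))
d=cams.cut_out(p,"lock_tab")
for e in d: print(e["score"],e["extent"])
p=cams.read_camera("scene"); cv2.imwrite("pics/s13.png",cv2.resize(p["color"][140:300,200:400,::-1],None,fx=3,fy=3))
print((proj(p,[*box(-.062,0),.076])-[200,140])*3,(proj(p,[*box(-.067,0),.076])-[200,140])*3)
E
```

```text
t 17.7 pos [0.4767 0.2833 0.2366] rot [-3.127  0.01  -0.29 ] F [ 0.1 -0.3 -0.4] open 0.0005
need [-1.03220e+01 -1.80400e+00  1.16646e+02  2.00000e-03]
[299.95654815  46.30599165] [286.96149931 100.65857506]
0 [286.57464491 181.81224419] [286.55423397 188.30877104]
0.015 [286.6190012  167.61428022] [286.59819716 174.28719838]
0.0175 [286.62647521 165.21097346] [286.60560628 171.91352575]
0.02 [286.63397223 162.79704146] [286.61303864 169.52928985]
0.87 [31.9, 189.9, 27.4, 16.1]
0.19 [283.5, 81.1, 40.7, 75.4]
[382.1521849  224.02332583] [385.66040499 227.40895822]
```

View pics/w13c.png

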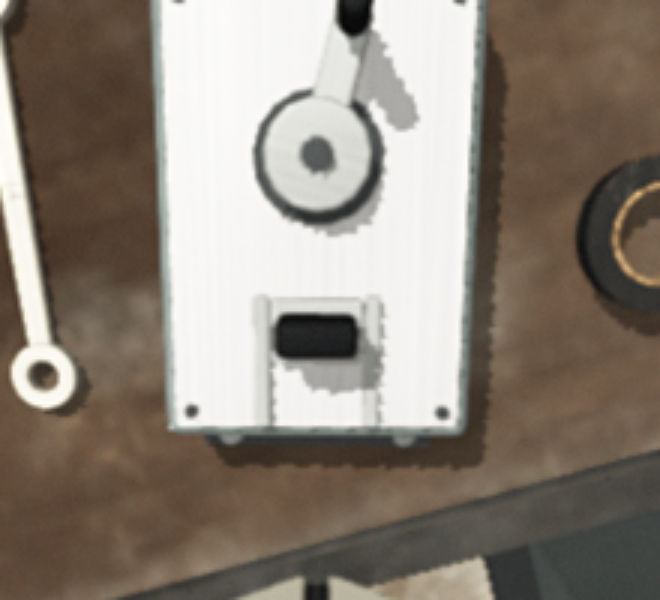

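View pics/s13.png

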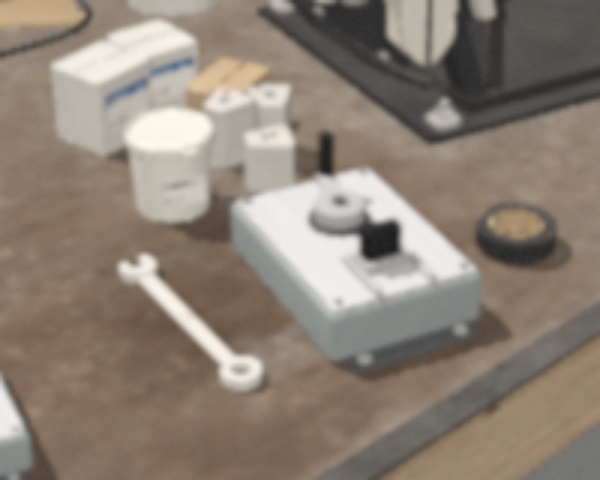

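```bash
python3 - <<'E'
from h import *
from cell import cams
p=cams.read_camera("wrist")
im=p["color"].astype(int).sum(2)
print("col profile", list(zip(range(145,180),im[145:180,280:292].mean(1).astype(int))))
print("screws", [proj(p,[*box(-.02+a*.074,b*.0493),.045]).round(1) for a in(-1,1) for b in(-1,1)])
for l in (.015,.0175,.02): print(l,[proj(p,[*box(-.082+l+a,0),z])[1].round(1) for a in(.007,-.007) for z in(.076,.05)])
E
```

```text
col profile [(145, np.int64(721)), (146, np.int64(676)), (147, np.int64(641)), (148, np.int64(655)), (149, np.int64(652)), (150, np.int64(668)), (151, np.int64(646)), (152, np.int64(313)), (153, np.int64(38)), (154, np.int64(54)), (155, np.int64(81)), (156, np.int64(101)), (157, np.int64(112)), (158, np.int64(109)), (159, np.int64(106)), (160, np.int64(103)), (161, np.int64(98)), (162, np.int64(97)), (163, np.int64(92)), (164, np.int64(86)), (165, np.int64(69)), (166, np.int64(89)), (167, np.int64(233)), (168, np.int64(413)), (169, np.int64(496)), (170, np.int64(501)), (171, np.int64(495)), (172, np.int64(496)), (173, np.int64(493)), (174, np.int64(492)), (175, np.int64(490)), (176, np.int64(503)), (177, np.int64(553)), (178, np.int64(635)), (179, np.int64(696))]
screws [array([327.5, 185.2]), array([242. , 184.9]), array([333.3,  42.8]), array([236.6,  42.8])]
0.015 [np.float64(158.6), np.float64(155.7), np.float64(172.3), np.float64(168.3)]
0.0175 [np.float64(156.1), np.float64(153.4), np.float64(169.8), np.float64(166.1)]
0.02 [np.float64(153.6), np.float64(151.1), np.float64(167.4), np.float64(163.9)]
```

The tab edges are at rows 152.0 and 167.5. The prediction is 151.1 and 167.4 for 20 mm of travel, and 153.4 and 169.8 for 17.5 mm, so the slide is home. The crank is still at click 4, and the spanner, roll and pot look unmoved.

```bash
python3 - <<'E'
from cell import cams, robot
p=cams.read_camera("scene")
for q in ["spanner","tape_roll","grease_pot"]: print(q,[(d["score"],d["extent"]) for d in cams.cut_out(p,q)][:1])
print(robot.hand_in())
E
```

```text
spanner [(0.71, [263.6, 246.4, 46.5, 39.2])]
tape_roll [(0.87, [373.4, 218.5, 26.9, 21.8])]
grease_pot [(0.93, [256.9, 195.3, 31.3, 40.6])]
the job is handed in; nothing more can be done
None
```

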